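# Sift brass spacers out of a sieve of control knobs

## Task

Pick up the slotted sieve by its red bow handle, hold it level over the blue bin and shake it side to side, across its slots, until all six small brass spacers have fallen through into the bin while the three black knobs stay in the sieve. Then stand the sieve with its knobs back on the middle of the black mat and let go; keep the sieve level all the while and leave the other things on the bench where they are.

Things in the scene. Friction and masses are not known exactly. Their poses are not given: they have to be found in the camera images.
- sieve: slotted aluminium sieve tray, 130 mm along its x, 126 mm along its y, walls 3 mm thick and 35 mm high, 0.25 to 0.4 kg empty; over it a bow handle: uprights at x = +-67 mm (12 mm wide) carry a level red grip bar. Origin at the centre of its underside (foot of the walls)
- sieve_grip (a point): centre of the red grip bar, 99 mm above the sieve's origin; the bar runs along the sieve's x, 138 mm long, 12 mm wide (y, pinch it from above across this), 14 mm high; axes as the sieve's
- sieve_floor (a point): middle of the sieve's floor (top face, 7 mm above its origin; 4 mm thick): four smooth bars along x, with three open slots 15 mm wide all along x between them: bars at y = -60 to -42.5, -27.5 to -7.5, 7.5 to 27.5, 42.5 to 60 mm. Parts standing on the bars slide only when the sieve is shaken along its y at more than about 3 m/s2 (friction about 0.3)
- bin: open blue catch bin, fixed to the worktop: outside 173 mm along its x, 198 mm along its y, 45 mm high, with a rim lip to 177 x 205 mm; walls and floor 4 mm. Origin at the centre of its underside
- mat: thin black rubber mat, fixed, 170 x 170 mm, 3 mm thick, on which the sieve stands at the start; origin at the centre of its underside
- knob0: black control knob, a plain cylinder 32 mm across and 20 mm high with a white pointer line on top, 25 g; lies in the sieve, too large for the slots; origin at the centre of its underside
- knob1: black control knob, a plain cylinder 32 mm across and 20 mm high with a white pointer line on top, 25 g; lies in the sieve, too large for the slots; origin at the centre of its underside
- knob2: black control knob, a plain cylinder 32 mm across and 20 mm high with a white pointer line on top, 25 g; lies in the sieve, too large for the slots; origin at the centre of its underside
- spacer0: small round brass spacer, 10 mm across and 8 mm high, 10 g; lies in the sieve at the start, standing on one of the two inner bars; passes a slot easily; origin at the centre of one end face (the underside at the start)
- spacer1: small round brass spacer, 10 mm across and 8 mm high, 10 g; lies in the sieve at the start, standing on one of the two inner bars; passes a slot easily; origin at the centre of one end face (the underside at the start)
- spacer2: small round brass spacer, 10 mm across and 8 mm high, 10 g; lies in the sieve at the start, standing on one of the two inner bars; passes a slot easily; origin at the centre of one end face (the underside at the start)
- spacer3: small round brass spacer, 10 mm across and 8 mm high, 10 g; lies in the sieve at the start, standing on one of the two inner bars; passes a slot easily; origin at the centre of one end face (the underside at the start)
- spacer4: small round brass spacer, 10 mm across and 8 mm high, 10 g; lies in the sieve at the start, standing on one of the two inner bars; passes a slot easily; origin at the centre of one end face (the underside at the start)
- spacer5: small round brass spacer, 10 mm across and 8 mm high, 10 g; lies in the sieve at the start, standing on one of the two inner bars; passes a slot easily; origin at the centre of one end face (the underside at the start)
- screwdriver: yellow-handled screwdriver lying loose between mat and bin, 130 x 12 mm, bystander; origin under its middle
- spool: loose blue spool of solder wire, 60 x 82 x 40 mm, bystander; origin under its middle
- cutters: loose red-handled side cutters, 130 x 47 x 14 mm, bystander; origin under their middle
- tape: loose roll of black electrical tape, 55 mm across, 19 mm high, bystander; origin under its middle

How it is judged (in metres and radians):
On the way, in this order (a step that is already met when the one before it is completed fails the run):
1. the sieve is held lifted over the bin (within 80 mm of its centre, underside more than 20 mm above the worktop) with all knobs and some or all of the spacers still in it (horizontal distance between sieve and bin below 0.08 m and height (world z) of sieve above 0.02 m and x of knob0 in the frame of sieve between -0.064 and 0.064 m and y of knob0 in the frame of sieve between -0.062 and 0.062 m and z of knob0 in the frame of sieve between -0.008 and 0.045 m and x of knob1 in the frame of sieve between -0.064 and 0.064 m and y of knob1 in the frame of sieve between -0.062 and 0.062 m and z of knob1 in the frame of sieve between -0.008 and 0.045 m and x of knob2 in the frame of sieve between -0.064 and 0.064 m and y of knob2 in the frame of sieve between -0.062 and 0.062 m and z of knob2 in the frame of sieve between -0.008 and 0.045 m and ((x of spacer0 in the frame of sieve between -0.064 and 0.064 m and y of spacer0 in the frame of sieve between -0.062 and 0.062 m and z of spacer0 in the frame of sieve between -0.008 and 0.045 m) or (x of spacer1 in the frame of sieve between -0.064 and 0.064 m and y of spacer1 in the frame of sieve between -0.062 and 0.062 m and z of spacer1 in the frame of sieve between -0.008 and 0.045 m) or (x of spacer2 in the frame of sieve between -0.064 and 0.064 m and y of spacer2 in the frame of sieve between -0.062 and 0.062 m and z of spacer2 in the frame of sieve between -0.008 and 0.045 m) or (x of spacer3 in the frame of sieve between -0.064 and 0.064 m and y of spacer3 in the frame of sieve between -0.062 and 0.062 m and z of spacer3 in the frame of sieve between -0.008 and 0.045 m) or (x of spacer4 in the frame of sieve between -0.064 and 0.064 m and y of spacer4 in the frame of sieve between -0.062 and 0.062 m and z of spacer4 in the frame of sieve between -0.008 and 0.045 m) or (x of spacer5 in the frame of sieve between -0.064 and 0.064 m and y of spacer5 in the frame of sieve between -0.062 and 0.062 m and z of spacer5 in the frame of sieve between -0.008 and 0.045 m))), for 0.1 s.
2. all six spacers are in the bin while the sieve, with the knobs in it, is still held lifted over the bin (horizontal distance between sieve and bin below 0.08 m and height (world z) of sieve above 0.02 m and x of knob0 in the frame of sieve between -0.064 and 0.064 m and y of knob0 in the frame of sieve between -0.062 and 0.062 m and z of knob0 in the frame of sieve between -0.008 and 0.045 m and x of knob1 in the frame of sieve between -0.064 and 0.064 m and y of knob1 in the frame of sieve between -0.062 and 0.062 m and z of knob1 in the frame of sieve between -0.008 and 0.045 m and x of knob2 in the frame of sieve between -0.064 and 0.064 m and y of knob2 in the frame of sieve between -0.062 and 0.062 m and z of knob2 in the frame of sieve between -0.008 and 0.045 m and x of spacer0 in the frame of bin between -0.084 and 0.084 m and y of spacer0 in the frame of bin between -0.096 and 0.096 m and z of spacer0 in the frame of bin between 0 and 0.045 m and x of spacer1 in the frame of bin between -0.084 and 0.084 m and y of spacer1 in the frame of bin between -0.096 and 0.096 m and z of spacer1 in the frame of bin between 0 and 0.045 m and x of spacer2 in the frame of bin between -0.084 and 0.084 m and y of spacer2 in the frame of bin between -0.096 and 0.096 m and z of spacer2 in the frame of bin between 0 and 0.045 m and x of spacer3 in the frame of bin between -0.084 and 0.084 m and y of spacer3 in the frame of bin between -0.096 and 0.096 m and z of spacer3 in the frame of bin between 0 and 0.045 m and x of spacer4 in the frame of bin between -0.084 and 0.084 m and y of spacer4 in the frame of bin between -0.096 and 0.096 m and z of spacer4 in the frame of bin between 0 and 0.045 m and x of spacer5 in the frame of bin between -0.084 and 0.084 m and y of spacer5 in the frame of bin between -0.096 and 0.096 m and z of spacer5 in the frame of bin between 0 and 0.045 m), for 0.1 s.
At the end, for the whole second after the job is handed in: All six spacers lie inside the bin, below its rim; all three knobs are inside the sieve's walls; the sieve stands level (within 0.08 rad), at rest, flat on the mat (underside below 8 mm), its centre within 30 mm of the mat's centre (horizontal distance between sieve and mat below 0.03 m and angle between sieve's own z axis and vertical below 0.08 rad and height (world z) of sieve below 0.008 m and linear speed of sieve below 0.02 m/s and x of knob0 in the frame of sieve between -0.064 and 0.064 m and y of knob0 in the frame of sieve between -0.062 and 0.062 m and z of knob0 in the frame of sieve between -0.008 and 0.045 m and x of knob1 in the frame of sieve between -0.064 and 0.064 m and y of knob1 in the frame of sieve between -0.062 and 0.062 m and z of knob1 in the frame of sieve between -0.008 and 0.045 m and x of knob2 in the frame of sieve between -0.064 and 0.064 m and y of knob2 in the frame of sieve between -0.062 and 0.062 m and z of knob2 in the frame of sieve between -0.008 and 0.045 m and x of spacer0 in the frame of bin between -0.084 and 0.084 m and y of spacer0 in the frame of bin between -0.096 and 0.096 m and z of spacer0 in the frame of bin between 0 and 0.045 m and x of spacer1 in the frame of bin between -0.084 and 0.084 m and y of spacer1 in the frame of bin between -0.096 and 0.096 m and z of spacer1 in the frame of bin between 0 and 0.045 m and x of spacer2 in the frame of bin between -0.084 and 0.084 m and y of spacer2 in the frame of bin between -0.096 and 0.096 m and z of spacer2 in the frame of bin between 0 and 0.045 m and x of spacer3 in the frame of bin between -0.084 and 0.084 m and y of spacer3 in the frame of bin between -0.096 and 0.096 m and z of spacer3 in the frame of bin between 0 and 0.045 m and x of spacer4 in the frame of bin between -0.084 and 0.084 m and y of spacer4 in the frame of bin between -0.096 and 0.096 m and z of spacer4 in the frame of bin between 0 and 0.045 m and x of spacer5 in the frame of bin between -0.084 and 0.084 m and y of spacer5 in the frame of bin between -0.096 and 0.096 m and z of spacer5 in the frame of bin between 0 and 0.045 m); the robot touches nothing.
It fails at once if the sieve is tilted by more than 0.3 rad (17 degrees) (angle between sieve's own z axis and vertical above 0.3 rad).
It fails at once if the screwdriver is moved by more than 30 mm (distance of screwdriver from where it was at the start of the episode above 0.03 m).
It fails at once if the spool is moved by more than 30 mm (distance of spool from where it was at the start of the episode above 0.03 m).
It fails at once if the cutters is moved by more than 30 mm (distance of cutters from where it was at the start of the episode above 0.03 m).
It fails at once if the tape is moved by more than 30 mm (distance of tape from where it was at the start of the episode above 0.03 m).
It also fails if it takes over 51 s, if anything falls off the work surface, if the arm or the gripper's body presses on something with over 40 N, if the wrist force passes 120 N, or if a joint passes its speed limit or range.

## Robot

A 7-joint arm with a two-finger parallel gripper is mounted at the origin on a cart in front of the work surface, level with it; the furniture and walls round the work are solid. World frame = base frame: x ahead of the robot, y to its left, z up, the work surface at z = 0. Lengths are in mm, angles in rad, forces in N, time in s.
With the tool pointing down it reaches from about 425 to 925 mm from the base axis. Payload 6.8 kg.
Tool frame: the origin (TCP) lies on the front face of the gripper's body, between the roots of the fingers; the fingertips stand manip.nose_length ahead of it and the grasp point (between the pads) lies 61 mm ahead of it (manip.nose_length is the distance from the TCP to the fingertips, in mm); z points along the fingers, y is the line along which they close (so a half turn about z gives the same grasp; the last joint's range is limited). The gripper opens to 88 mm and grips with 3 to 60 N. Pads are 20 mm wide; open, the fingers measure 115 mm over their backs; the gripper's body (75 mm by 178 mm) begins 61 mm behind the grasp point.
Start: joints at [-1.432, 0.477, 0.022, 1.555, -0.011, 1.109, -0.083], TCP at [164.9, 654.563, 302.664] pointing down, gripper open.
Joint ranges: [-2.96, 2.96], [-0.34, 2.1], [-1.41, 1.46], [0.24, 2.44], [-1.37, 4.51], [0.17, 1.92], [-2.96, 2.96]. Speed limits (rad/s): [2.39, 2.39, 3.14, 3.14, 3.14, 3.14, 3.14].

## Interface

Orientations are given as a unit quaternion [w, x, y, z].
In Python, from rig import manip, get_image, recognise gives the robot as it stands.
- The arm moves only by the tool drive_tool, never from a script. Its argument "moves" is a list of rows, each a list of 7 numbers: the turn, a rotation vector about the world's x, y, z in degrees, then the shift along the world's x, y, z in mm, then the opening, from 0 (shut) to 1 (fully open). A call has 1 to 10 rows; each row is the pose to reach, as a shift and turn from the pose commanded when the call began; what a row does not reach only later rows make up. A row lasts 1/10 s, in which the tool goes at most 50 mm and 8.59 degrees, less where a joint would pass 70% of its speed; a pose out of reach is approached as far as the arm can. A call with a gripper value outside its range is refused whole. The fingers move at their own pace and stop on an object; "grip_force" is the grip in N (left out, the last holds). Time passes only in rows, so rows that repeat a pose let the fingers close. It gives the time, the measured TCP pose, the force, the opening and the grip force at its end, in the units of the state.
- manip.sense(): the state, without advancing time (a new reading comes with each control period).
- get_image(name): name is "scene" or "top" or "wrist"; returns a dict with "pixels" (420x560x3 uint8, blue, green, red), "vertical_fov" (degrees; the focal length in pixels is half the picture's height over the tangent of half this angle, whatever the lens; pixels are square), "cx", "cy" (the principal point, pixels), "R" (3x3) and "t" (3): a world point X has camera coordinates R X + t. Camera axes: x right, y down, z forward; pixel columns grow to the right and rows downward; lengths in mm; the calibration is good to about 2 mm. A picture is of the moment at which its call begins. There is no depth.
- manip.sign_off(): hands the job in; it is judged then, once.
Trained networks look in a picture, given as the dict that the camera call returned (one of the last four; its "shot" number tells which), for a name from the list of things; names that differ only in an ending like _2 or _b are one class to them, and where a whole thing is asked for, a point or a joint stands for the part that bears it (a point fixed in the world has none). Each returns a list of dicts, best first, with "conf" (0 to 1); they miss things now and then, are a little off and sometimes report something else, mostly with a low value. They report only what shows in the picture. A call takes as long as a camera call.
- recognise(picture, thing): "xy" ([column, row] in pixels, amid what is visible of it).
The state is a dict: "time": time; "joint_pos": joint angles; "joint_velocities": joint speeds; "effort": joint torques, N m; "tool_pos": TCP position; "ee_rot": TCP orientation; "contact_force": force on the tool from outside, world axes, zero at the start; "torque": the same for the moment, N m; "width": opening from 0.0 (shut) to 1.0 (fully open); "grasp_force": force on a finger pad.
Only numpy, scipy, OpenCV 4.12 (cv2) and the standard library are available. Lean on these libraries where they do the work, as an engineer would, in place of code of your own. Each camera call takes 0.05 s, during which the arm holds its last target. There are 200 camera calls.

## Working session

There is one attempt and no reset: what is moved stays moved. The work goes in short steps, Python scripts to look and compute and a tool call to move; the robot and the scene stay as the last step left them, time stands still between calls to the robot, and variables do not carry over. Pictures are saved under pics/ and viewed, at most 10 in all, crops included, and the job is handed in when it is done.

Besides the shell and the picture viewer there is one more tool, called after "Request:" as name(argument=value, ...), one argument or row to a line, values as JSON. drive_tool: Moves the arm, as the interface text tells. Its arguments: {"type":"object","properties":{"moves":{"type":"array","items":{"type":"array","items":{"type":"number"}}},"grip_force":{"type":"number"}},"required":["moves"]}

```bash
mkdir -p pics
cat > h.py <<'E'
import numpy as np, cv2
from rig import manip, get_image, recognise
def K(p):
    f=p["pixels"].shape[0]/2/np.tan(np.radians(p["vertical_fov"]/2)); return f,p["cx"],p["cy"]
def ray(p,xy):
    f,cx,cy=K(p); R=np.array(p["R"]);t=np.array(p["t"])
    d=R.T@np.array([(xy[0]-cx)/f,(xy[1]-cy)/f,1]); return -R.T@t,d
def atz(p,xy,z):
    o,d=ray(p,xy); return o+d*(z-o[2])/d[2]
def proj(p,X):
    f,cx,cy=K(p); c=np.array(p["R"])@np.array(X)+np.array(p["t"]); return np.array([cx+f*c[0]/c[2],cy+f*c[1]/c[2]])
def tri(p,a,q,b):
    A=np.zeros((3,3));v=np.zeros(3)
    for P,x in((p,a),(q,b)):
        o,d=ray(P,x);d=d/np.linalg.norm(d);M=np.eye(3)-np.outer(d,d);A+=M;v+=M@o
    return np.linalg.solve(A,v)
E
python3 - <<'E'
from h import *
s=manip.sense();print(s["time"],s["tool_pos"],s["ee_rot"],s["width"],manip.nose_length)
P={}
for n in("scene","top","wrist"):
    p=P[n]=get_image(n);cv2.imwrite(f"pics/{n}0.png",p["pixels"])
    print(n,p["vertical_fov"],(-np.array(p["R"]).T@np.array(p["t"])).round())
    for th in("sieve","sieve_grip","sieve_floor","bin","mat","screwdriver","spool","cutters","tape","knob0","spacer0"):
        r=recognise(p,th);print(th,[(np.round(x["xy"]).tolist(),round(x["conf"],2)) for x in r[:6]])
E
```

```text
0.0 [164.80217669 654.1190354  301.73119326] [-4.65321574e-05  1.23060065e-01  9.92398849e-01 -8.61960365e-04] 1.0002690544317523 80.0
scene 56.12209431322298 [741. 232. 843.]
sieve [([312.0, 191.0], 0.79)]
sieve_grip [([310.0, 190.0], 0.89)]
sieve_floor [([313.0, 184.0], 0.96)]
bin [([337.0, 343.0], 0.78)]
mat [([291.0, 197.0], 0.83)]
screwdriver [([291.0, 259.0], 0.65)]
spool [([286.0, 128.0], 0.84)]
cutters [([272.0, 389.0], 0.93), ([292.0, 203.0], 0.58)]
tape [([312.0, 149.0], 0.56), ([312.0, 189.0], 0.49)]
knob0 [([302.0, 196.0], 0.62), ([321.0, 191.0], 0.48), ([294.0, 206.0], 0.45), ([273.0, 385.0], 0.39)]
spacer0 [([271.0, 386.0], 0.34)]
top 57.41711725845166 [ 422. -132. 1063.]
sieve [([302.0, 229.0], 0.82), ([312.0, 222.0], 0.48)]
sieve_grip [([301.0, 229.0], 0.8)]
sieve_floor [([306.0, 229.0], 0.65)]
bin [([181.0, 195.0], 0.94), ([300.0, 228.0], 0.42)]
mat [([311.0, 216.0], 0.8), ([177.0, 143.0], 0.58), ([310.0, 229.0], 0.48)]
screwdriver [([256.0, 193.0], 0.47)]
spool [([380.0, 243.0], 0.55)]
cutters [([179.0, 143.0], 0.5)]
tape [([365.0, 257.0], 0.54)]
knob0 [([299.0, 213.0], 0.62), ([364.0, 260.0], 0.55), ([304.0, 244.0], 0.44)]
spacer0 []
wrist 70.68575684262507 [ 89. 673. 385.]
sieve []
sieve_grip []
sieve_floor []
bin []
mat []
screwdriver []
spool []
cutters []
tape []
knob0 []
spacer0 []
```

View pics/scene0.png

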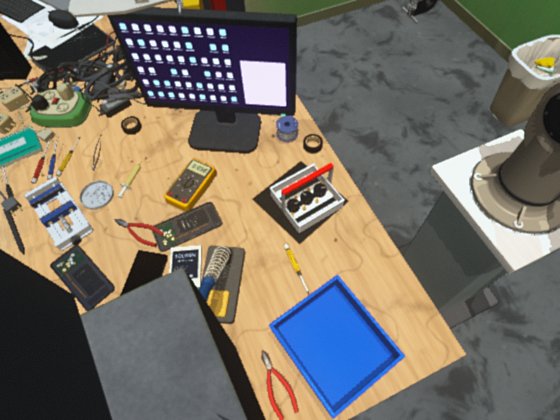

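View pics/top0.png

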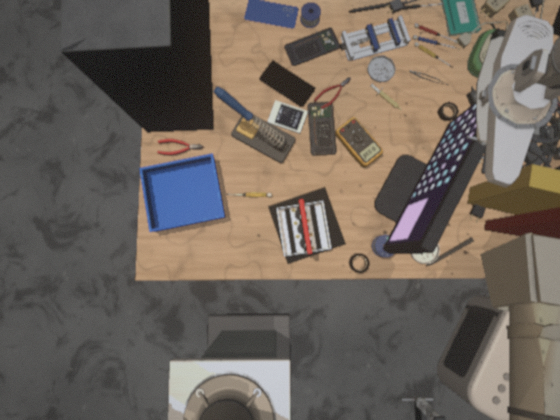

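Run:
```python
from h import *
p=get_image("scene");q=get_image("top")
for n,a,b in(("grip",(310,190),(301,229)),("bin",(337,343),(181,195)),("mat",(291,197),(311,216)),("drv",(291,259),(256,193)),("floor",(313,184),(306,229)),("spool",(286,128),(380,243)),("cut",(272,389),(178,143)),("tape",(312,149),(365,258))):
    print(n,tri(p,a,q,b).round(),atz(p,a,0).round(),atz(q,b,0).round())
for n,P in(("scene",p),("top",q)):
    h=cv2.cvtColor(P["pixels"],cv2.COLOR_BGR2HSV)
    m=((h[...,0]<8)|(h[...,0]>172))&(h[...,1]>130)&(h[...,2]>60)
    k,l,st,c=cv2.connectedComponentsWithStats(m.astype(np.uint8))
    for i in range(1,k):
        if st[i,4]>60:
            pts=np.argwhere(l==i)[:,::-1].astype(np.float32);print(n,st[i],cv2.minAreaRect(pts))
```

```text
grip [ 492. -192.   64.] [ 473. -228.    0.] [ 495. -195.    0.]
bin [590. 132.  26.] [587. 128.   0.] [593. 141.   0.]
mat [ 529. -222.   15.] [ 525. -230.   -0.] [ 531. -223.    0.]
drv [596. -72.  16.] [595. -80.   0.] [597. -70.   0.]
floor [ 487. -201.   77.] [ 458. -241.   -0.] [ 495. -209.    0.]
spool [ 456. -402.   44.] [ 442. -439.    0.] [ 455. -412.    0.]
cut [742. 151.   7.] [743. 150.   0.] [744. 153.   0.]
tape [ 406. -368.  -27.] [ 410. -343.   -0.] [ 414. -369.    0.]
scene [209   0  18  11 163] ((217.5, 5.0), (10.0, 17.0), 90.0)
scene [ 34 159   9  19  76] ((38.41378402709961, 167.96551513671875), (4.085297584533691, 19.312314987182617), 21.801406860351562)
scene [282 163  51  33 376] ((307.2813415527344, 179.00245666503906), (7.39885139465332, 57.7947998046875), 60.75117111206055)
scene [127 223  36  23 240] ((143.60000610351562, 231.80003356933594), (34.882659912109375, 19.677398681640625), 26.56505012512207)
scene [267 368  31  52 444] ((279.0000305175781, 392.5), (50.087921142578125, 24.59674644470215), 63.43495178222656)
top [159 139  29   6  66] ((173.1088104248047, 141.0852813720703), (28.147615432739258, 3.988218307495117), 4.398705005645752)
top [158 147  31   8  67] ((173.33782958984375, 151.5270233154297), (4.109973907470703, 30.413808822631836), 80.53767395019531)
top [298 199  14  55 265] ((304.68194580078125, 226.05191040039062), (55.22796630859375, 5.397918701171875), 80.72740173339844)
top [486 208  74  26 798] ((523.7161865234375, 225.29730224609375), (23.18025779724121, 75.29473876953125), 80.53767395019531)
```

Run:
```python
from h import *
p=get_image("scene");q=get_image("top")
E={}
def ends(P,box):
    h=cv2.cvtColor(P["pixels"],cv2.COLOR_BGR2HSV)
    m=((h[...,0]<8)|(h[...,0]>172))&(h[...,1]>130)&(h[...,2]>60)
    x,y,w,hh=box;z=np.zeros_like(m);z[y:y+hh,x:x+w]=m[y:y+hh,x:x+w]
    pts=np.argwhere(z)[:,::-1].astype(float);c=pts.mean(0);d=np.linalg.svd(pts-c,full_matrices=False)[2][0]
    s=(pts-c)@d;return c,c+d*s.min(),c+d*s.max()
a=ends(p,(282,163,51,33));b=ends(q,(298,199,14,55))
print(a,b)
print("c",tri(p,a[0],q,b[0]).round(1))
for i in(1,2):
  for j in(1,2): print(i,j,tri(p,a[i],q,b[j]).round(1), proj(q,tri(p,a[i],q,b[j]))-b[j])
for P,n in((p,"s"),(q,"t")):
    x0,y0=(225,140) if n=="s" else (130,130)
    x1,y1=(420,420) if n=="s" else (350,290)
    c=P["pixels"][y0:y1,x0:x1]; cv2.imwrite(f"pics/{n}1.png",cv2.resize(c,None,fx=2.1 if n=="s" else 3.6,fy=2.1 if n=="s" else 3.6,interpolation=cv2.INTER_CUBIC))
    h=cv2.cvtColor(P["pixels"],cv2.COLOR_BGR2HSV)
    m=(abs(h[...,0].astype(int)-110)<12)&(h[...,1]>150)&(h[...,2]>60)
    k,l,st,c=cv2.connectedComponentsWithStats(m.astype(np.uint8))
    i=1+np.argmax(st[1:,4]);pts=np.argwhere(l==i)[:,::-1].astype(np.float32)
    bx=cv2.boxPoints(cv2.minAreaRect(pts));ap=cv2.approxPolyDP(cv2.convexHull(pts.astype(np.int32)),6,True)[:,0]
    print(n,"bin",st[i],ap.tolist(),[atz(P,v,45).round().tolist()[:2] for v in ap])
```

```text
(array([306.46933333, 179.28266667]), array([332.26422635, 164.4598095 ]), array([282.14851916, 193.25845461])) (array([304.66165414, 225.61278195]), array([300.22153468, 198.79773447]), array([309.24464335, 253.29065745]))
c [ 498.2 -199.6  102.7]
1 1 [ 515.5 -151.9  254.4] [-12.67481893  12.39937836]
1 2 [ 428.6 -209.1  107.3] [ 0.40115171 -0.5021917 ]
2 1 [ 564.8 -188.5  105.3] [ 0.2248568  -0.30656454]
2 2 [ 479.8 -245.6  -40.7] [  8.64687474 -18.14777459]
s bin [ 270  276  134  142 9793] [[403, 356], [333, 417], [270, 324], [338, 276]] [[493.0, 207.0], [662.0, 242.0], [699.0, 45.0], [529.0, 14.0]]
t bin [148 173   3   7  11] [[150, 179], [148, 173]] [[630.0, 214.0], [647.0, 220.0]]
```

View pics/t1.png

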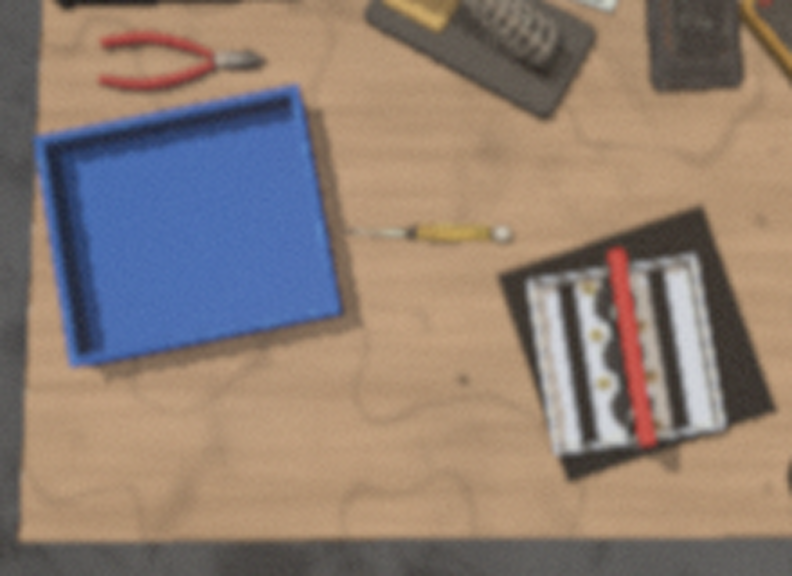

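Request:
drive_tool(
  moves=[
    [0,0,4,130,-110,0,1],
    [0,0,4,255,-234,0,1],
    [0,0,8,255,-234,0,1],
    [0,0,8,255,-234,0,1],
    [0,0,12,255,-234,0,1],
    [0,0,12,255,-234,0,1],
    [0,0,16,255,-234,0,1],
    [0,0,16,395,-524,0,1],
    [0,0,20,395,-524,0,1],
    [0,0,22.7,395,-524,0,1],
  ],
  grip_force=60,
)

```text
time: 3.0
tool_pos: [485.8, 283.6, 302.9]
ee_rot: [0.0, -0.076, 0.997, 0.0]
contact_force: [-0.1, -0.1, 0.5]
width: 1.002
grasp_force: 0.0
```

Run:
```python
from h import *
q=get_image("top");o=np.array([130,130])
def pt(c): return o+np.array(c)/3.6
M=[atz(q,pt(c),3)[:2] for c in((703,208),(775,410),(570,478),(500,275))]
B=[atz(q,pt(c),45)[:2] for c in((40,140),(298,88),(345,312),(75,365))]
print(np.round(M),np.mean(M,0).round(1));print(np.round(B),np.mean(B,0).round(1))
# sieve corners (rim z 38)
S=[atz(q,pt(c),38)[:2] for c in((527,282),(697,253),(725,430),(556,453))]
print(np.round(S),np.mean(S,0).round(1))
print("box corner",atz(q,(210,130),0),"tape",atz(q,(360,262),10))
s=manip.sense();print(s["time"],s["tool_pos"],s["joint_pos"])
```

```text
[[ 610. -265.]
 [ 453. -316.]
 [ 403. -159.]
 [ 558. -106.]] [ 506.  -211.4]
[[658. 240.]
 [697.  45.]
 [526.   8.]
 [488. 207.]] [592.4 124.8]
[[ 548. -127.]
 [ 569. -255.]
 [ 438. -272.]
 [ 422. -148.]] [ 494.3 -200.6]
box corner [781.52311178  62.43761862   0.        ] tape [ 403.60078603 -353.06234009   10.        ]
3.05 [490.33018924 273.90896861 303.00772536] [-0.71339581  0.29010313  0.11067645  1.83661494 -0.03084489  1.01738329
  1.12228741]
```

Request:
drive_tool(
  moves=[
    [0,0,0,60,-150,0,1],
    [0,0,0,60,-150,0,1],
    [0,0,0,60,-150,0,1],
    [0,0,0,5,-470,0,1],
    [0,0,0,5,-470,0,1],
    [0,0,0,5,-470,0,1],
    [0,0,0,5,-470,0,1],
    [0,0,0,5,-470,0,1],
    [0,0,0,5,-470,0,1],
    [0,0,0,5,-470,0,1],
  ],
)

```text
time: 4.05
tool_pos: [489.1, -187.9, 303.1]
ee_rot: [0.0, -0.073, 0.997, -0.0]
contact_force: [1.2, 0.3, 0.6]
width: 1.003
grasp_force: 0.0
```

Request:
drive_tool(
  moves=[
    [0,0,0,0,0,0,1],
    [0,0,0,0,0,0,1],
  ],
)

```text
time: 4.25
tool_pos: [490.1, -184.8, 302.7]
ee_rot: [0.0, -0.074, 0.997, 0.0]
contact_force: [-0.7, -0.2, 1.2]
width: 1.002
grasp_force: 0.0
```

Run:
```python
from h import *
s=manip.sense();print(s["time"],s["tool_pos"],s["ee_rot"])
w=get_image("wrist");cv2.imwrite("pics/w1.png",w["pixels"])
print(K(w))
for th in("sieve_grip","sieve","mat"):print(th,recognise(w,th))
print(proj(w,[496.7,-198.8,102]),proj(w,[428.6,-209.1,107]),proj(w,[564.8,-188.5,107]))
```

```text
4.25 [ 490.09130274 -184.82663221  302.74660508] [ 1.30417147e-04 -7.36187879e-02  9.97286443e-01  8.85014353e-05]
(np.float64(296.12348752872214), 278.1920489295435, 210.75997029938907)
sieve_grip [{'xy': [261.6, 192.0], 'conf': 0.71}]
sieve [{'xy': [265.6, 188.9], 'conf': 0.97}]
mat [{'xy': [240.9, 188.1], 'conf': 0.81}]
[263.67003015 209.26374872] [262.18107158 138.282569  ] [264.52169045 273.9173075 ]
```

View pics/w1.png

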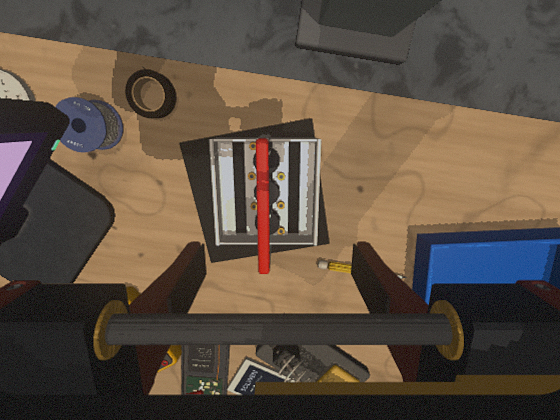

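Request:
drive_tool(
  moves=[
    [0,0,0,6.6,-14,-40,1],
    [0,0,0,6.6,-14,-80,1],
    [0,0,0,6.6,-14,-115,1],
    [0,0,0,6.6,-14,-140,1],
    [0,0,0,6.6,-14,-140,1],
    [0,0,0,6.6,-14,-140,1],
  ],
)

```text
time: 5.05
tool_pos: [497.1, -197.8, 163.0]
ee_rot: [-0.0, -0.075, 0.997, 0.0]
contact_force: [0.4, 0.2, 0.1]
width: 0.998
grasp_force: 0.0
```

Run:
```python
from h import *
s=manip.sense();print(s["time"],s["tool_pos"],s["contact_force"])
w=get_image("wrist");cv2.imwrite("pics/w2.png",w["pixels"])
f=s["tool_pos"]
# bar near tool: red columns
h=cv2.cvtColor(w["pixels"],cv2.COLOR_BGR2HSV)
m=((h[...,0]<6)|(h[...,0]>174))&(h[...,1]>170)&(h[...,2]>90)
k,l,st,c=cv2.connectedComponentsWithStats(m.astype(np.uint8))
for i in range(1,k):
    if st[i,4]>200: print(st[i],c[i],atz(w,c[i],109))
print(proj(w,[496.7,-198.8,109]),proj(w,[428.6,-209.1,109]),proj(w,[564.8,-188.5,109]))
```

```text
5.05 [ 497.1382733  -197.83962448  163.00461759] [0.35998403 0.18673929 0.08134402]
[ 264  142   25  172 3955] [275.72187105 225.38912769] [ 467.53641807 -203.95857048  109.        ]
[266 345  20  37 730] [275.5        362.76986301] [ 548.78290691 -191.91610955  109.        ]
[277.24172652 279.76917926] [277.24551782 142.62521589] [277.23879921 385.65993776]
```

Request:
drive_tool(
  moves=[
    [0,0,0,0,0,0,0],
    [0,0,0,0,0,0,0],
    [0,0,0,0,0,0,0],
    [0,0,0,0,0,0,0],
    [0,0,0,0,0,0,0],
    [0,0,0,0,0,0,0],
    [0,0,0,0,0,0,0],
    [0,0,0,0,0,0,0],
  ],
  grip_force=60,
)

```text
time: 5.9
tool_pos: [496.7, -198.5, 162.6]
ee_rot: [-0.0, -0.075, 0.997, 0.0]
contact_force: [-0.0, -0.4, -0.6]
width: 0.312
grasp_force: 0.0
```

Request:
drive_tool(
  moves=[
    [0,0,0,0,0,0,0],
    [0,0,0,0,0,0,0],
    [0,0,0,0,0,0,0],
    [0,0,0,0,0,0,0],
    [0,0,0,0,0,0,0],
    [0,0,0,0,0,0,0],
  ],
)

```text
time: 6.5
tool_pos: [496.8, -198.7, 162.7]
ee_rot: [0.0, -0.075, 0.997, -0.0]
contact_force: [0.5, -1.2, 0.4]
width: 0.136
grasp_force: 60.0
```

Request:
drive_tool(
  moves=[
    [0,0,0,0,0,2,0],
    [0,0,0,0,0,6,0],
    [0,0,0,0,0,13,0],
    [0,0,0,0,0,24,0],
    [0,0,0,0,0,38,0],
    [0,0,0,0,0,52,0],
    [0,0,0,0,0,65,0],
    [0,0,0,0,0,74,0],
    [0,0,0,0,0,79,0],
    [0,0,0,0,0,80,0],
  ],
)

```text
time: 7.5
tool_pos: [496.9, -198.6, 243.3]
ee_rot: [0.0, -0.075, 0.997, -0.0]
contact_force: [0.1, -0.0, -4.7]
width: 0.124
grasp_force: 60.0
```

Run:
```python
from h import *
s=manip.sense();print(s["time"],s["tool_pos"],s["contact_force"],s["torque"],s["width"])
w=get_image("wrist");cv2.imwrite("pics/w3.png",w["pixels"])
q=get_image("scene");cv2.imwrite("pics/s3.png",cv2.resize(q["pixels"][110:290,210:400],None,fx=3,fy=3,interpolation=cv2.INTER_CUBIC))
```

```text
7.5 [ 496.89893528 -198.56729019  243.33870058] [ 0.08865971 -0.03739943 -4.7445154 ] [ 0.00010976 -0.01266448 -0.01134456] 0.12433117305385516
```

View pics/w3.png

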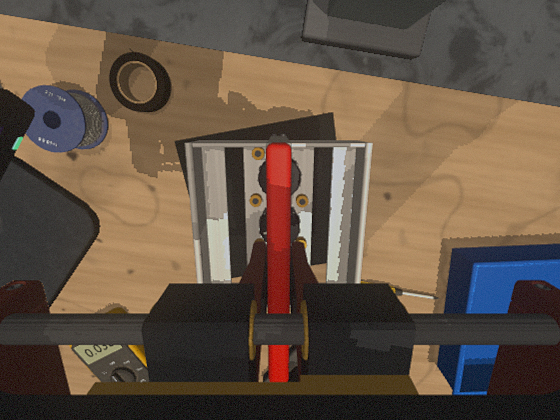

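Request:
drive_tool(
  moves=[
    [0,0,0,0.1,0.4,0,0],
    [0,0,0,0.8,2.8,0,0],
    [0,0,0,2.6,8.6,0,0],
    [0,0,0,5.6,18.8,0,0],
    [0,0,0,10,33.6,0,0],
    [0,0,0,15.8,53,0,0],
    [0,0,0,22.8,76.4,0,0],
    [0,0,0,30.8,103.2,0,0],
    [0,0,0,39.5,132.2,0,0],
    [0,0,0,48.5,162.5,0,0],
  ],
)

```text
time: 8.6
tool_pos: [545.4, -34.0, 242.6]
ee_rot: [0.0, -0.075, 0.997, 0.0]
contact_force: [0.5, -0.4, -4.8]
width: 0.131
grasp_force: 60.0
```

Request:
drive_tool(
  moves=[
    [0,0,0,9,30.3,0,0],
    [0,0,0,17.7,59.3,0,0],
    [0,0,0,25.7,86.1,0,0],
    [0,0,0,32.7,109.5,0,0],
    [0,0,0,38.5,128.9,0,0],
    [0,0,0,42.9,143.7,0,0],
    [0,0,0,45.9,153.9,0,0],
    [0,0,0,47.7,159.7,0,0],
    [0,0,0,48.4,162.1,0,0],
    [0,0,0,48.5,162.5,0,0],
  ],
)

```text
time: 9.6
tool_pos: [593.7, 125.9, 242.6]
ee_rot: [-0.0, -0.074, 0.997, -0.0]
contact_force: [0.4, 0.0, -4.9]
width: 0.132
grasp_force: 60.0
```

Request:
drive_tool(
  moves=[
    [0,0,0,0,0,0,0],
    [0,0,0,0,0,0,0],
  ],
)

```text
time: 9.8
tool_pos: [593.7, 125.5, 242.7]
ee_rot: [-0.0, -0.074, 0.997, -0.0]
contact_force: [-0.4, -0.1, -4.5]
width: 0.131
grasp_force: 60.0
```

Run:
```python
from h import *
s=manip.sense();print(s["time"],s["tool_pos"],s["ee_rot"],s["contact_force"],s["torque"])
q=get_image("scene");cv2.imwrite("pics/s4.png",cv2.resize(q["pixels"][230:420,230:430],None,fx=3,fy=3,interpolation=cv2.INTER_CUBIC))
```

```text
9.8 [593.66562171 125.53354546 242.72682173] [-3.96884527e-05 -7.39890346e-02  9.97259041e-01 -1.59659374e-04] [-0.35399523 -0.08693919 -4.465655  ] [ 0.00198483 -0.00361186 -0.02999027]
```

View pics/s4.png

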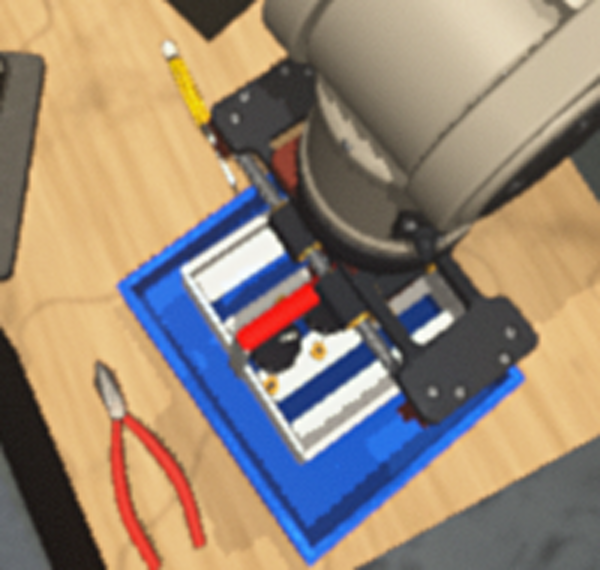

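Request:
drive_tool(
  moves=[
    [0,0,0,0,0,-5,0],
    [0,0,0,0,0,-13,0],
    [0,0,0,0,0,-18,0],
    [0,0,0,-1.5,10,-18,0],
    [0,0,0,2,-13,-18,0],
    [0,0,0,-2,13,-18,0],
    [0,0,0,2,-13,-18,0],
    [0,0,0,-2,13,-18,0],
    [0,0,0,2,-13,-18,0],
    [0,0,0,0,0,-18,0],
  ],
)

```text
time: 10.85
tool_pos: [594.5, 122.2, 224.9]
ee_rot: [0.0, -0.072, 0.997, -0.002]
contact_force: [0.2, -1.1, -3.3]
width: 0.133
grasp_force: 60.0
```

```bash
cat > look.py <<'E'
from h import *
import sys
s=manip.sense();print(s["time"],s["tool_pos"],s["ee_rot"],s["contact_force"],s["torque"],s["width"])
q=get_image("scene");w=get_image("wrist")
a=cv2.resize(q["pixels"][265:420,260:410],(580,600),interpolation=cv2.INTER_CUBIC)
b=cv2.resize(w["pixels"][100:300,160:400],(800-580+0,183))
cv2.imwrite(f"pics/{sys.argv[1]}.png",a); cv2.imwrite(f"pics/{sys.argv[1]}w.png",w["pixels"])
for P in(q,w):
  print([(np.round(x["xy"]).tolist(),round(x["conf"],2)) for x in recognise(P,"spacer0")])
E
python3 look.py k1
```

```text
10.85 [594.51790101 122.22451807 224.94228211] [ 3.41626719e-04 -7.19862753e-02  9.97404115e-01 -1.70009120e-03] [ 0.18101723 -1.10046821 -3.32357514] [-0.17616989 -0.05551698  0.03525836] 0.132509199641494
[]
[([232.0, 225.0], 0.54), ([234.0, 150.0], 0.43)]
```

View pics/k1w.png

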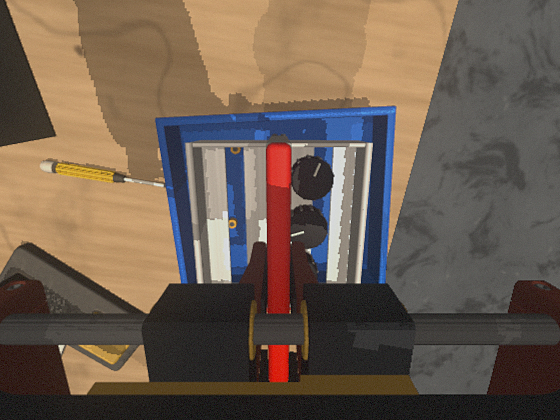

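Request:
drive_tool(
  moves=[
    [0,0,0,-2,13,0,0],
    [0,0,0,2,-13,0,0],
    [0,0,0,-2,13,0,0],
    [0,0,0,2,-13,0,0],
    [0,0,0,-2,13,0,0],
    [0,0,0,2,-13,0,0],
    [0,0,0,-2,13,0,0],
    [0,0,0,0,0,0,0],
    [0,0,0,0,0,0,0],
    [0,0,0,0,0,0,0],
  ],
)

```text
time: 12.05
tool_pos: [593.7, 126.6, 224.7]
ee_rot: [-0.0, -0.074, 0.997, 0.0]
contact_force: [-0.3, -0.2, -4.7]
width: 0.132
grasp_force: 60.0
```

```bash
python3 look.py k2
python3 - <<'E'
import cv2,numpy as np
a=cv2.imread("pics/k2.png");w=cv2.imread("pics/k2w.png")[90:300,150:410]
w=cv2.resize(w,(400,323));a=cv2.resize(a,(400,414))
c=np.zeros((414,800,3),np.uint8);c[:,:400]=a;c[:323,400:]=w;cv2.imwrite("pics/k2c.png",c)
E
```

```text
12.05 [593.69084107 126.63208548 224.68016442] [-1.03778199e-05 -7.44237158e-02  9.97226710e-01  4.35087394e-06] [-0.30886762 -0.19097625 -4.66992149] [ 0.03848014  0.04327238 -0.02588804] 0.13247029033632654
[]
[([317.0, 265.0], 0.4)]
```

View pics/k2c.png

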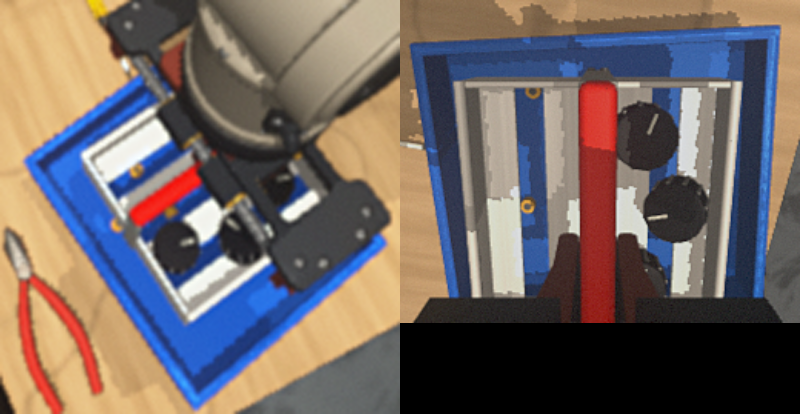

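Request:
drive_tool(
  moves=[
    [0,0,0,-2,12,0,0],
    [0,0,0,2.5,-17,0,0],
    [0,0,0,-2.5,17,0,0],
    [0,0,0,2.5,-17,0,0],
    [0,0,0,-2.5,17,0,0],
    [0,0,0,2.5,-17,0,0],
    [0,0,0,-2.5,17,0,0],
    [0,0,0,2.5,-17,0,0],
    [0,0,0,-2.5,17,0,0],
    [0,0,0,0,0,0,0],
  ],
)

```text
time: 13.25
tool_pos: [592.7, 134.8, 224.5]
ee_rot: [-0.0, -0.079, 0.997, 0.003]
contact_force: [0.3, 2.3, -3.8]
width: 0.129
grasp_force: 60.0
```

Request:
drive_tool(
  moves=[
    [0,0,0,2,-12,0,0],
    [0,0,0,-2.5,17,0,0],
    [0,0,0,2.5,-17,0,0],
    [0,0,0,-2.5,17,0,0],
    [0,0,0,2.5,-17,0,0],
    [0,0,0,-2.5,17,0,0],
    [0,0,0,0,0,0,0],
    [0,0,0,0,0,0,0],
    [0,0,0,0,0,0,0],
    [0,0,0,0,0,0,0],
  ],
)

```text
time: 14.25
tool_pos: [593.7, 126.4, 224.7]
ee_rot: [-0.0, -0.074, 0.997, 0.0]
contact_force: [0.7, 1.3, -4.2]
width: 0.13
grasp_force: 60.0
```

```bash
python3 look.py k3
python3 - <<'E'
import cv2,numpy as np
a=cv2.imread("pics/k3.png");w=cv2.imread("pics/k3w.png")[90:300,150:410]
w=cv2.resize(w,(400,323));a=cv2.resize(a,(400,414))
c=np.zeros((414,800,3),np.uint8);c[:,:400]=a;c[:323,400:]=w;cv2.imwrite("pics/k3c.png",c)
E
```

```text
14.25 [593.70245298 126.42948625 224.65813829] [-4.60077812e-05 -7.43101600e-02  9.97235174e-01  6.99383581e-05] [ 0.65419752  1.29533522 -4.21739839] [-0.00355616  0.02130959  0.00219627] 0.13016694742080223
[]
[([234.0, 151.0], 0.5), ([231.0, 222.0], 0.44), ([330.0, 186.0], 0.42)]
```

View pics/k3c.png

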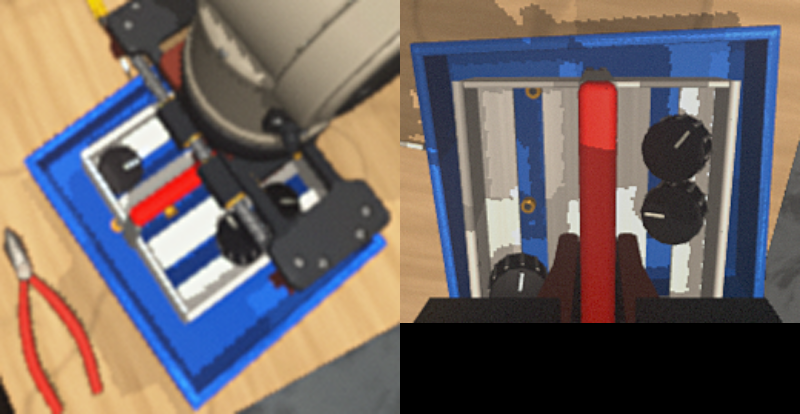

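Request:
drive_tool(
  moves=[
    [0,0,0,-0.1,-0.4,1,0],
    [0,0,0,-0.8,-2.9,4,0],
    [0,0,0,-2.3,-9,8,0],
    [0,0,0,-5.1,-19.5,12,0],
    [0,0,0,-9.1,-34.9,14,0],
    [0,0,0,-14.4,-55,15,0],
    [0,0,0,-20.7,-79.3,15,0],
    [0,0,0,-27.9,-107,15,0],
    [0,0,0,-35.8,-137.1,15,0],
    [0,0,0,-44,-168.5,15,0],
  ],
)

```text
time: 15.45
tool_pos: [548.7, -44.5, 240.0]
ee_rot: [0.0, -0.074, 0.997, -0.0]
contact_force: [0.4, 0.1, -4.8]
width: 0.133
grasp_force: 60.0
```

Request:
drive_tool(
  moves=[
    [0,0,0,-8.2,-31.4,0,0],
    [0,0,0,-16.1,-61.5,0,0],
    [0,0,0,-23.3,-89.2,0,0],
    [0,0,0,-29.6,-113.5,0,0],
    [0,0,0,-34.9,-133.6,0,0],
    [0,0,0,-38.9,-149,0,0],
    [0,0,0,-41.7,-159.5,0,0],
    [0,0,0,-43.2,-165.6,0,0],
    [0,0,0,-43.9,-168.1,0,0],
    [0,0,0,-44,-168.5,0,0],
  ],
)

```text
time: 16.45
tool_pos: [505.7, -210.3, 239.7]
ee_rot: [0.0, -0.075, 0.997, 0.0]
contact_force: [0.6, 0.6, -3.9]
width: 0.133
grasp_force: 60.0
```

Run:
```python
from h import *
s=manip.sense();print(s["time"],s["tool_pos"],s["contact_force"],s["width"])
q=get_image("scene");t=get_image("top");w=get_image("wrist")
for n,P in(("scene",q),("top",t)):
    h=cv2.cvtColor(P["pixels"],cv2.COLOR_BGR2HSV)
    blue=(abs(h[...,0].astype(int)-110)<15)&(h[...,1]>100)
    m=~blue
    cor=[proj(P,np.array([593+a*np.cos(.19)-b*np.sin(.19),126+a*np.sin(.19)+b*np.cos(.19),5])) for a,b in((-80,-92),(80,-92),(80,92),(-80,92))]
    k=np.zeros(m.shape,np.uint8);cv2.fillPoly(k,[np.int32(cor)],1)
    N,l,st,c=cv2.connectedComponentsWithStats((m&(k>0)).astype(np.uint8))
    for i in range(1,N): print(n,st[i][4],c[i].round(1),atz(P,c[i],12).round(0)[:2])
    print([(np.round(x["xy"]).tolist(),round(x["conf"],2)) for x in recognise(P,"spacer0")])
a=cv2.resize(q["pixels"][265:420,260:410],(400,414),interpolation=cv2.INTER_CUBIC)
b=cv2.resize(t["pixels"][145:240,135:235],(400,380),interpolation=cv2.INTER_CUBIC)
c=cv2.resize(w["pixels"][90:300,150:410],(220,178))
C=np.zeros((600,800,3),np.uint8);C[:414,:400]=a;C[:380,400:]=b
C[380:,400:667]=cv2.resize(w["pixels"][100:300,150:390],(267,220));cv2.imwrite("pics/fin.png",C)
```

```text
16.45 [ 505.71549181 -210.32337318  239.67329903] [ 0.63615221  0.63312807 -3.87751354] 0.13273088062489624
scene 26 [342.5 310.3] [548.  76.]
scene 27 [310.6 328.3] [625.  80.]
scene 53 [337. 332.] [579. 110.]
scene 27 [323.3 343.6] [615. 118.]
scene 29 [303.7 348.6] [655. 110.]
[]
top 21 [190.6 172.9] [653. 113.]
top 19 [201.  183.4] [623.  83.]
top 22 [187.1 187.1] [613. 121.]
top 40 [189.8 199.7] [577. 113.]
top 22 [202.1 211.1] [545.  78.]
[]
```

View pics/fin.png

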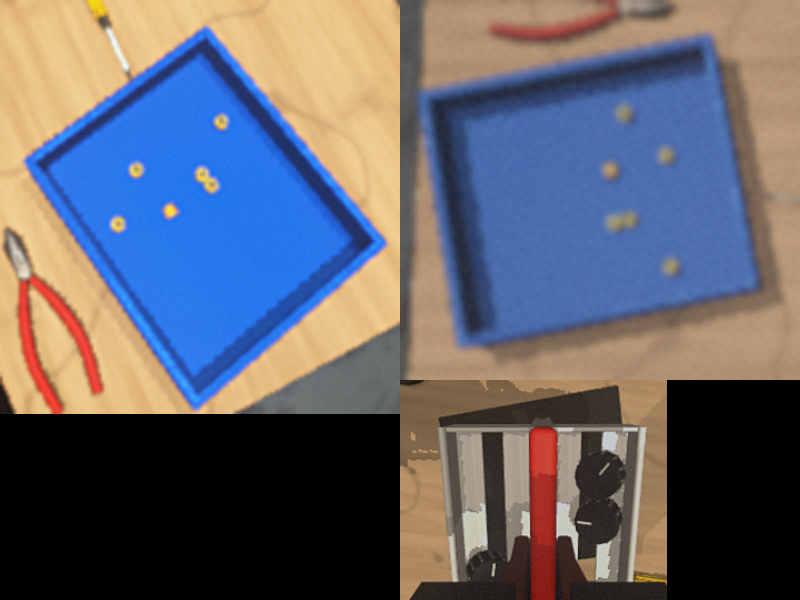

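All six spacers lie in the bin: one blob at scene (337,332) is a touching pair, and the other four are separate. The three knobs are in the sieve, so I can set it down on the mat.

Request:
drive_tool(
  moves=[
    [0,0,0,0,0,-3,0],
    [0,0,0,0,0,-12,0],
    [0,0,0,0,0,-26,0],
    [0,0,0,0,0,-42,0],
    [0,0,0,0,0,-56,0],
    [0,0,0,0,0,-66,0],
    [0,0,0,0,0,-72,0],
    [0,0,0,0,0,-75,0],
    [0,0,0,0,0,-76.5,0],
    [0,0,0,0,0,-76.5,0],
  ],
)

```text
time: 17.7
tool_pos: [505.9, -210.7, 163.5]
ee_rot: [0.0, -0.075, 0.997, -0.0]
contact_force: [0.7, 0.1, -4.2]
width: 0.136
grasp_force: 60.0
```

Request:
drive_tool(
  moves=[
    [0,0,0,0,0,-0.5,0],
    [0,0,0,0,0,-1,0],
    [0,0,0,0,0,-1.2,0],
    [0,0,0,0,0,-1.2,0],
  ],
)

```text
time: 18.1
tool_pos: [506.2, -211.2, 162.9]
ee_rot: [0.001, -0.074, 0.997, -0.0]
contact_force: [-2.6, -2.7, 5.6]
width: 0.128
grasp_force: 60.0
```

Request:
drive_tool(
  moves=[
    [0,0,0,0,0,-1,0.3],
    [0,0,0,0,0,-1,0.6],
    [0,0,0,0,0,-1,0.6],
    [0,0,0,0,0,-1,0.6],
    [0,0,0,0,0,-1,0.6],
    [0,0,0,0,0,-1,0.6],
    [0,0,0,0,0,-1,0.6],
    [0,0,0,0,0,-1,0.6],
  ],
)

```text
time: 18.9
tool_pos: [505.7, -210.5, 161.0]
ee_rot: [-0.0, -0.075, 0.997, 0.0]
contact_force: [0.1, 0.2, -0.2]
width: 0.598
grasp_force: 0.0
```

Request:
drive_tool(
  moves=[
    [0,0,0,0,0,10,0.6],
    [0,0,0,0,0,30,0.6],
    [0,0,0,0,0,60,0.6],
    [0,0,0,0,0,100,0.6],
    [0,0,0,0,0,140,0.6],
    [0,0,0,0,0,160,0.6],
    [0,0,0,0,0,160,0.6],
    [0,0,0,0,0,160,0.6],
  ],
)

```text
time: 19.7
tool_pos: [505.5, -210.4, 321.3]
ee_rot: [0.0, -0.075, 0.997, 0.0]
contact_force: [-0.3, 0.1, 0.1]
width: 0.603
grasp_force: 0.0
```

Run:
```python
from h import *
w=get_image("wrist");q=get_image("scene")
s=manip.sense();print(s["time"],s["tool_pos"],s["contact_force"])
for th in("sieve_grip","sieve","mat","knob0"):print(th,[(np.round(x["xy"]).tolist(),round(x["conf"],2)) for x in recognise(w,th)])
h=cv2.cvtColor(w["pixels"],cv2.COLOR_BGR2HSV)
m=((h[...,0]<6)|(h[...,0]>174))&(h[...,1]>170)&(h[...,2]>90)
k,l,st,c=cv2.connectedComponentsWithStats(m.astype(np.uint8))
for i in range(1,k):
    if st[i,4]>400: print(st[i],c[i],atz(w,c[i],109))
# fit: dark mat outline
g=cv2.cvtColor(w["pixels"],cv2.COLOR_BGR2GRAY)
print("expect bar ends",proj(w,[506+68.5,-211+10.3,109]),proj(w,[506-68.5,-211-10.3,109]))
print("expect mat corners",[proj(w,[x,y,3]).round().tolist() for x,y in((610,-265),(453,-316),(403,-159),(558,-106))])
cv2.imwrite("pics/w9.png",w["pixels"])
```

```text
19.8 [ 505.05815739 -210.19336202  319.86507784] [ 0.20278005 -0.12742302  0.21211661]
sieve_grip [([274.0, 186.0], 0.57)]
sieve [([279.0, 188.0], 0.96), ([469.0, 242.0], 0.33)]
mat [([257.0, 165.0], 0.74), ([279.0, 184.0], 0.43)]
knob0 [([312.0, 163.0], 0.7), ([248.0, 219.0], 0.59)]
[ 272  133   11  129 1353] [277.19438285 196.32594235] [ 500.03322135 -212.72353184  109.        ]
expect bar ends [277.96922202 263.34372766] [278.018143   132.45361364]
expect mat corners [[231.0, 246.0], [205.0, 131.0], [330.0, 110.0], [345.0, 228.0]]
```

```bash
python3 -c "
from rig import manip
print(manip.sign_off())"
```

```text
the job is handed in; nothing more can be done
None
```

The job is handed in at about 20 s: pictures show all six spacers in the bin, and the sieve with its three knobs stands on the middle of the mat, released; `sign_off()` returned no verdict.

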